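# Run the syringe pump's pusher block back to its end stop

### The arm

A 6-joint arm with a two-finger parallel gripper is mounted at the origin on a cart in front of the work surface, level with it; the furniture and walls round the work are solid. World frame = base frame: x ahead of the robot, y to its left, z up, the work surface at z = 0. Lengths are in mm, angles in rad, forces in N, time in s.
With the tool pointing down it reaches from about 350 to 975 mm from the base axis. Payload 7.1 kg.
Tool frame: the origin (TCP) lies midway between the tips of the shut fingers; the grasp point (between the pads) lies pinch_z behind it (pinch_z is the distance from the TCP to the grasp point, in mm); z points along the fingers, y is the line along which they close (so a half turn about z gives the same grasp; the last joint's range is limited). The gripper opens to 88 mm and grips with 3 to 60 N. Pads are 20 mm wide; open, the fingers measure 115 mm over their backs; the gripper's body (75 mm by 178 mm) begins 61 mm behind the grasp point.
Start: joints at [-0.019, 0.423, 1.63, -0, 1.089, -0.019], TCP at [624.984, 0.026, 222.675] pointing down, gripper open.
Joint ranges: [-3, 3], [-0.9, 2.11], [0.09, 2.58], [-1.31, 4.45], [0.11, 2.69], [-2.54, 2.54]. Speed limits (rad/s): [2.39, 2.39, 3.01, 3.14, 3.14, 3.14].

### API

Orientations are given as a rotation vector (axis times angle).
In Python, from workcell import get_obs, get_image, close_job, pinch_z gives the robot as it stands.
- The arm moves only by the tool jog_arm, never from a script. Its argument "commands" is a list of rows, each a list of 3 entries, a list of its own where there are three numbers: the gripper command: -1 is shut, 1 is fully open, values between are in proportion, then the shift along the tool's x, y, z as a fraction of full scale, then the turn, a rotation vector about the tool's x, y, z as a fraction of full scale. In form: [[gripper, [tx, ty, tz], [rx, ry, rz]], ...]. A call has 1 to 10 rows; each row shifts and turns the commanded pose from where the row before left it, along the tool's axes as they then stand; what a row does not reach is not made up. Full scale, the value 1, is 0.1 m for a shift and 45 degrees for a turn. A row lasts 1/10 s, in which the tool goes at most 50 mm and 8.59 degrees, less where a joint would pass 70% of its speed; a pose out of reach is approached as far as the arm can. A call with a number of a shift or a turn outside -1 to 1 is refused whole. A call with a gripper value outside its range is refused whole. The fingers move at their own pace and stop on an object; the grip force is fixed at half the most. Time passes only in rows, so rows that do not move let the fingers close. It gives the time, the measured TCP pose, the force, the opening and the grip force at its end, in the units of the state.
- get_obs(): the state, without advancing time (a new reading comes with each control period).
- get_image(name): name is "scene" or "side" or "wrist"; returns a dict with "image" (480x640x3 uint8, blue, green, red), "z_map" (480x640 float32, mm along the optical axis (not along the pixel's ray), 0 where there is no reading), "intrinsics" (3x3 intrinsics, pixels), "k1" (the pictures are not rectified: a ray, as slopes to the right and down, at radius r is drawn at 1 + k1 r^2 times it, then the intrinsics apply), "eye" and "orientation" of the camera in the world; the wrist camera has in their place "mount" (4x4, takes a point from camera to tool coordinates, whose origin is the TCP and whose axes are the flange's). Camera axes: x right, y down, z forward; pixel columns grow to the right and rows downward; lengths in mm; the calibration is good to about 2 mm. A picture is of the moment at which its call begins: read the wrist's pose just before it.
- close_job(): hands the job in; it is judged then, once.
The state is a dict: "t": time; "qpos": joint angles; "qvel": joint speeds; "joint_torque": joint torques, N m; "ee_pos": TCP position; "orientation": TCP orientation; "ft_force": force on the tool from outside, world axes, zero at the start; "moment": the same for the moment, N m; "width": finger opening in mm; "grasp_force": force on a finger pad.
Only numpy, scipy, OpenCV 4.12 (cv2) and the standard library are available. Lean on these libraries where they do the work, as an engineer would, in place of code of your own. Each camera call takes 0.05 s, during which the arm holds its last target. There are 200 camera calls.

### The job

Get the syringe pump ready for the drawn-up syringe lying in front of it: with the fingertips press down the release button on top of the pusher block and, keeping it held down all the way, push the block along its rods away from the empty syringe cradle until it stands right against the end plate. Then let the button come up so that the block is locked there, and take the hand away. Nothing is picked up: leave the syringe, the flask and the two small bottles where they are.

Things in the scene. Friction and masses are not known exactly. Their poses are not given: they have to be found in the camera images.
- syringe_pump: Syringe pump, fixed: white chassis 130 x 300 mm, 65 mm high, display and keys in front (its -x side). Origin under its centre; x to its back, y along it towards the empty V-shaped syringe cradle. Rods and lead screw run along y, 90 mm high, from a slotted bearing plate (y 52 to 66 mm) to the end plate (y -144 to -130 mm), both 109 mm high; cradle and clamp (y 70 to 145 mm) reach 131 mm.
- pusher (a joint): Travel of the grey pusher block, m, along the pump's -y: 0 by the bearing plate, 0.125 against the end plate. Block: pump x -52 to 48 mm, 50 mm along y, centred at pump y = 20 mm minus travel, flat top 112 mm high. Starts at 0 to 0.037, locked: a half-nut grips the screw at any place (3 mm thread, 1.5 mm play; 25 N will not shift it). With the button down it slides against 1 N plus 6 N per m/s.
- release_button (a joint): How far the release button is pressed, m: 0 up (block locked), 0.007 fully down. The first 2 mm are free play (about 1 N), then it draws the half-nut out of the thread, clear of it at about 5 mm; fully down takes about 4.7 N. It springs up by itself when let go, and the half-nut drops into the nearest thread.
- button_top (a point): Centre of the top face of the release button: a black ribbed pad 26 mm (pump x) x 34 mm (pump y), level, standing 12 mm proud of the block's top (height 124 mm when up, 117 mm fully down). It lies 4 mm in front of the pump's centre line (pump x = -4 mm).
- thumb_rest (a point): Middle of the face that is pushed: an upright grey tab on the block, 60 mm wide (pump x), 6 mm thick, 25 mm high over the block's top (to height 137 mm). Its face looks along the pump's +y to the button and lies 22 mm from the button's centre, 5 mm from its edge. A fingertip that presses the button can push against this face to slide the block.
- pusher_back (a point): Centre of the block's back face (pump -y side), which meets the end plate.
- end_stop (a point): Point on the end plate's inner face that pusher_back meets at the end of travel.
- syringe: Loose 20 ml plastic syringe with its plunger drawn out, lying flat in front of the pump: 178 mm long, barrel 22 mm across, finger flange 38 mm wide. Origin under the finger flange, x to the nozzle. To be left alone.
- flask: Small stoppered glass flask, 54 mm across, 103 mm high, loose, standing at one end of the pump or the other. Origin under its centre. To be left alone.
- dropper: Brown dropper bottle with a rubber teat, 38 mm across, 109 mm high, loose, standing at one end of the pump or the other. Origin under its centre. To be left alone.
- weigh: Small glass weighing bottle with a lid, 37 mm across, 71 mm high, loose, standing at the end-plate end of the pump, towards its back. Origin under its centre. To be left alone.

How it is judged:
By the outcome, as a careful person would: the job done as asked, in the order asked, and still so for the second after the job is handed in, with the robot touching nothing.
It also fails if it takes over 38 s, if anything falls off the work surface, if the arm or the gripper's body presses on something with over 40 N, if the wrist force passes 120 N, or if a joint passes its speed limit or range.

## Working session

There is one attempt and no reset: what is moved stays moved. The work goes in short steps, Python scripts to look and compute and a tool call to move; the robot and the scene stay as the last step left them, time stands still between calls to the robot, and variables do not carry over. Pictures are saved under pics/ and viewed, at most 10 in all, crops included, and the job is handed in when it is done.

Besides the shell and the picture viewer there is one more tool, called by a JSON object that holds its "method" and its "body", one argument or row to a line. jog_arm: Moves the arm, as the interface text tells. Its arguments: {"type":"object","properties":{"commands":{"type":"array","items":{"type":"array"}}},"required":["commands"]}

```bash
mkdir -p pics
cat > h.py <<'E'
import numpy as np, cv2
from scipy.spatial.transform import Rotation as R
from workcell import get_obs, get_image, close_job, pinch_z
def cloud(d):
    K=np.array(d["intrinsics"]);z=d["z_map"].astype(float)
    v,u=np.mgrid[0:480,0:640]
    xd=(u-K[0,2])/K[0,0]; yd=(v-K[1,2])/K[1,1]
    x,y=xd.copy(),yd.copy()
    for _ in range(8):
        s=1+d["k1"]*(x*x+y*y); x=xd/s;y=yd/s
    return np.dstack([x*z,y*z,z])
def world(d,o=None):
    P=cloud(d)
    if "mount" in d:
        M=np.array(d["mount"]); P=P@M[:3,:3].T+M[:3,3]
        return P@R.from_rotvec(o["orientation"]).as_matrix().T+np.array(o["ee_pos"])
    q=np.array(d["orientation"]); Rm=q if q.shape==(3,3) else R.from_rotvec(q).as_matrix()
    return P@Rm.T+np.array(d["eye"])
E
python3 - <<'E'
from h import *
o=get_obs(); print(o, pinch_z)
for n in ("scene","side","wrist"):
    o=get_obs(); d=get_image(n); cv2.imwrite(f"pics/{n}0.png",d["image"])
    W=world(d,o); np.savez(f"{n}0.npz",W=W,im=d["image"],z=d["z_map"])
    print(n,{k:v for k,v in d.items() if k not in("image","z_map")})
E
```

```text
{'t': 0.0, 'qpos': array([-1.89819976e-02,  4.23821564e-01,  1.63067458e+00, -4.25780317e-05,
        1.08858684e+00, -1.89876089e-02]), 'qvel': array([7.81357260e-04, 3.60894778e-04, 1.08726261e-03, 8.33543643e-04,
       5.03669684e-05, 2.05110131e-03]), 'joint_torque': array([ 1.28069914e-03, -5.44622147e+01, -2.73670936e+01,  6.42951974e-02,
        2.27214623e-02, -1.51321510e-04]), 'ee_pos': array([6.24455298e+02, 3.56286166e-02, 2.21919784e+02]), 'orientation': array([-2.22067228e+00, -2.22072866e+00,  1.66573801e-03]), 'ft_force': array([-0.25046445,  0.85407474, -0.2209911 ]), 'moment': array([ 0.02031663, -0.01778513,  0.03571881]), 'grasp_force': 0.0, 'width': 87.91065021857462} 18.700000000000003
scene {'intrinsics': array([[437.14147474,   0.        , 316.94470466],
       [  0.        , 437.14147474, 246.32471585],
       [  0.        ,   0.        ,   1.        ]]), 'k1': 0.031018948215720824, 'eye': array([ 219.27803602, -521.21685951,  754.68488886]), 'orientation': array([-2.26659188,  0.65287744, -0.27042335])}
side {'intrinsics': array([[458.31974996,   0.        , 323.81482959],
       [  0.        , 458.31974996, 244.05312881],
       [  0.        ,   0.        ,   1.        ]]), 'k1': -0.0146761536458121, 'eye': array([ 373.01086072, -787.98206709,  581.45074959]), 'orientation': array([-2.08026927,  0.21498328, -0.12254532])}
wrist {'intrinsics': array([[390.01641612,   0.        , 323.01961933],
       [  0.        , 390.01641612, 229.91616793],
       [  0.        ,   0.        ,   1.        ]]), 'k1': -0.08750523276418809, 'mount': array([[-6.67725090e-04, -9.56200114e-01, -2.92712992e-01,
         8.06205657e+01],
       [ 9.99998895e-01, -2.49677238e-04, -1.46554119e-03,
         6.08998532e-01],
       [ 1.32826689e-03, -2.92713647e-01,  9.56199224e-01,
        -1.62689979e+02],
       [ 0.00000000e+00,  0.00000000e+00,  0.00000000e+00,
         1.00000000e+00]])}
```

View pics/scene0.png

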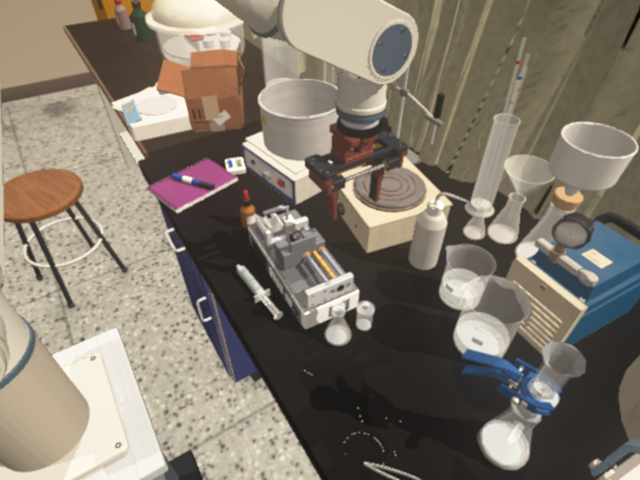

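View pics/wrist0.png

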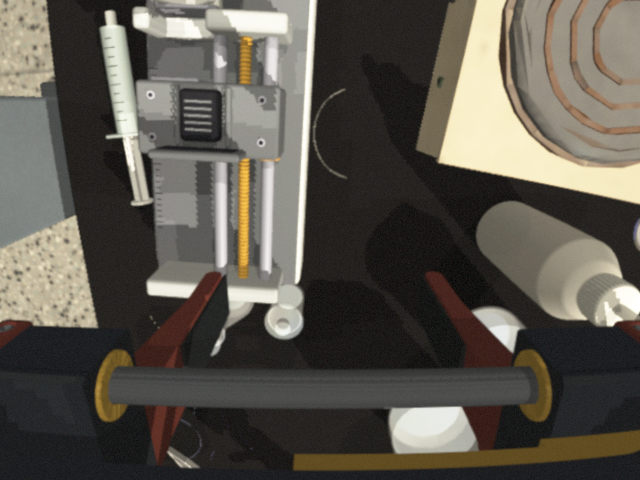

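View pics/side0.png

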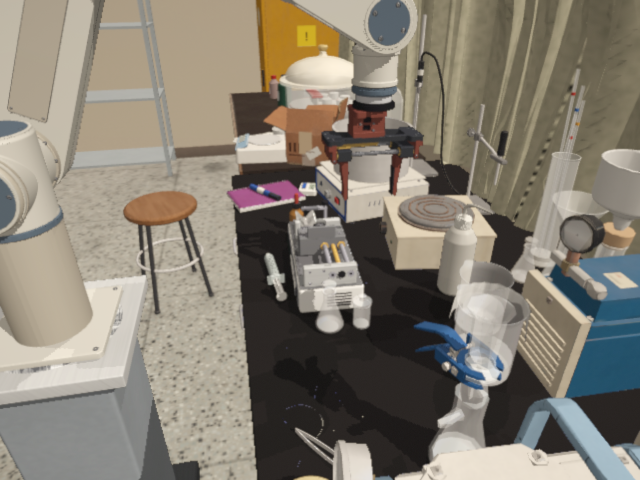

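The wrist view shows the black ribbed button at (200,115), the tab at (190,155), the end plate at (215,285) and the cradle at the top. Pump +y points up the image, which is roughly world +y. The syringe is at (125,110), and the small bottles stand beyond the end plate. I'll measure next.

```bash
cat > m.py <<'E'
from h import *
def meas(W,im,z):
    # button: top-level dark pixels
    m=((im.max(2)<110)&(z>0)&(W[...,2]>115)&(W[...,2]<131)).astype(np.uint8)
    m=cv2.morphologyEx(m,cv2.MORPH_CLOSE,np.ones((5,5)))
    n,l,s,c=cv2.connectedComponentsWithStats(m)
    for i in range(1,n):
        if s[i,4]>80:
            p=W[(l==i)&(z>0)]; p=p[(p[:,2]>115)&(p[:,2]<131)]
            r=cv2.minAreaRect(p[:,:2].astype(np.float32)); print("blob",s[i],np.median(p,0).round(1),np.round(r[0],1),np.round(r[1],1),round(r[2],2))
E
python3 - <<'E'
from m import *
f=np.load("wrist0.npz");W,im,z=f["W"],f["im"],f["z"]
meas(W,im,z)
def rect(name,mm):
    n,l,s,c=cv2.connectedComponentsWithStats(mm.astype(np.uint8))
    for i in range(1,n):
        if s[i,4]>150:
            p=W[l==i]; r=cv2.minAreaRect(p[:,:2].astype(np.float32)); print(name,s[i],np.median(p,0).round(1),np.round(r[0],1),np.round(r[1],1),round(r[2],2))
v,u=np.mgrid[0:480,0:640]; roi=(u>100)&(u<330)&(v<310)&(z>0)
rect("top104-118",roi&(W[...,2]>104)&(W[...,2]<118))
rect("tab",roi&(W[...,2]>131)&(W[...,2]<142)&(v>120))
rect("chassis",roi&(W[...,2]>40)&(W[...,2]<150))
print(W[20:300:14,200].round(0).tolist())
f=np.load("scene0.npz"); print("scene"); meas(f["W"],f["im"],f["z"])
E
```

```text
blob [ 159   84   87   74 2961] [543.8  77.2 124.4] [547.  76.] [41.2 54.9] 81.92
blob [526 246  26  65 510] [783.2 -32.4 121.7] [786.9 -38.7] [12.1 49.4] 3.33
top104-118 [132   7  21  23 400] [504.6 143.1 109.1] [503.5 143.7] [13.8 12.3] 86.44
top104-118 [ 205    8   84   27 1896] [574.6 138.6 109.4] [574.1 139.3] [15.  55.2] 86.55
top104-118 [ 135   76  147   85 7885] [558.5  78.7 112.8] [544.9  77.2] [ 52.6 100.6] 85.8
top104-118 [146 277  54  21 809] [504.2 -49.9 109.4] [505.4 -51.6] [14.1 42.7] 87.18
top104-118 [227 282  52  21 900] [569.2 -54.6 109.4] [568.6 -56.1] [14.3 40.6] 86.53
tab [ 147  147   94   16 1026] [542.7  54.9 137. ] [541.8  54.7] [ 7.4 59.3] 86.31
chassis [  132     0   184   310 47236] [554.5  63.4  84.2] [543.  33.] [279.1 134.5] 86.77
[[534.0, 147.0, 77.0], [534.0, 137.0, 77.0], [530.0, 129.0, 66.0], [529.0, 119.0, 65.0], [529.0, 109.0, 66.0], [546.0, 95.0, 125.0], [546.0, 86.0, 126.0], [545.0, 77.0, 125.0], [544.0, 68.0, 125.0], [539.0, 58.0, 113.0], [546.0, 51.0, 136.0], [522.0, 31.0, 65.0], [521.0, 20.0, 66.0], [521.0, 8.0, 66.0], [519.0, -5.0, 66.0], [518.0, -17.0, 66.0], [517.0, -30.0, 66.0], [516.0, -43.0, 66.0], [522.0, -47.0, 88.0], [573.0, 11.0, 238.0]]
scene
blob [286 231  18  21 145] [536.1  80.6 123.4] [529.2  77.4] [55.8 32.9] 23.17
blob [488 283  36  35 170] [ 796.5 -257.3  120.2] [ 789.6 -272.8] [84.3 25.6] 85.87
blob [580 287  60  34 133] [ 926.1 -374.   120.4] [ 935.3 -374.5] [  2.7 164.2] 86.4
```

Tab face at about (542, 57.7), pump yaw about -3.7°, and about 100 mm of travel left. The heights (112, 124 and 137 mm) and sizes match the ones given. Next I move over the button with the fingers shut.

{"method": "jog_arm", "body": {
  "commands": [
    [-1,[0.14,-0.164,0],[0,0,0]],
    [-1,[0.14,-0.164,0],[0,0,0]],
    [-1,[0.14,-0.164,0],[0,0,0]],
    [-1,[0.14,-0.164,0],[0,0,0]],
    [-1,[0.147,-0.165,0],[0,0,0]],
    [-1,[0,0,0.2],[0,0,0.082]],
    [-1,[0,0,0.2],[0,0,0]],
    [-1,[0,0,0],[0,0,0]],
    [-1,[0,0,0],[0,0,0]],
    [-1,[0,0,0],[0,0,0]]
  ]
}}

```text
t: 1.15
ee_pos: [543.5, 70.7, 183.5]
orientation: [2.291, 2.148, 0.001]
ft_force: [0.4, 0.2, -1.0]
width: 11.5
grasp_force: 0.0
```

Run:
```python
from h import *
o=get_obs(); print(o["t"],o["ee_pos"],R.from_rotvec(o["orientation"]).as_matrix().round(4).tolist(),o["width"],o["ft_force"])
d=get_image("wrist"); W=world(d,o); z=d["z_map"]; im=d["image"]; np.savez("wrist1.npz",W=W,im=im,z=z); cv2.imwrite("pics/wrist1.png",im)
y=np.array([.0645,.998])
m=(z>0)&(abs(W[...,0]-543)<80)&(W[...,1]>-120)&(W[...,1]<200)
for nm,a,b in(("tab",134,141),("top",110,116),("btn",121,128)):
    q=m&(W[...,2]>a)&(W[...,2]<b)
    n,l,s,c=cv2.connectedComponentsWithStats(q.astype(np.uint8))
    for i in range(1,n):
        if s[i,4]>150:
            p=W[l==i]; r=cv2.minAreaRect(p[:,:2].astype(np.float32)); print(nm,s[i],np.median(p,0).round(1),np.round(r[0],1),np.round(r[1],1),round(r[2],2))
```

```text
1.15 [543.53820988  70.6865634  183.49879869] [[0.0644, 0.9979, 0.0011], [0.9979, -0.0644, 0.0002], [0.0002, 0.0011, -1.0]] 11.498402856570173 [ 0.38751999  0.2235199  -1.00171283]
tab [271 275  20  13 194] [517.7  57.3 136.9] [517.7  57. ] [ 6.9 11.1] 81.8
tab [311 275  26  13 278] [543.3  55.8 136.9] [543.2  55.4] [ 6.5 14.8] 87.46
top [268  42  26  13 196] [530.  187.  112.8] [527.8 187.2] [ 5.8 13.6] 84.95
top [ 244  195  160   76 8308] [553.7  79.6 112.6] [544.7  76.6] [49.8 99.4] 86.29
btn [ 300  207   43   55 2271] [543.3  80.7 124.5] [543.2  79.9] [33.7 25.8] 86.43
btn [273 268  96   7 425] [541.2  57.9 124.7] [541.7  57.3] [ 3.6 58.9] 85.37
```

View pics/wrist1.png

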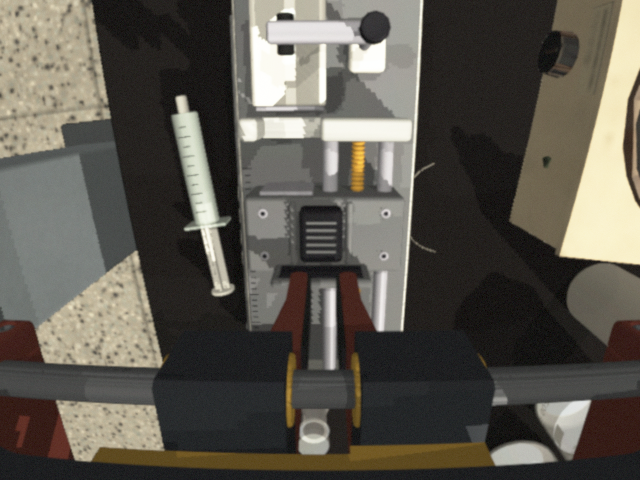

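The refined view gives the button centre at (543.2, 79.9), with the right size (33.7 x 25.8 mm). The tab face is at y≈58, so the fingers will clear the tab. Descending.

{"method": "jog_arm", "body": {
  "commands": [
    [-1,[0,0,0.15],[0,0,0]],
    [-1,[0,0,0.15],[0,0,0]],
    [-1,[0,0,0.15],[0,0,0]],
    [-1,[0,0,0.1],[0,0,0]],
    [-1,[0,0,0],[0,0,0]],
    [-1,[0,0,0],[0,0,0]]
  ]
}}

```text
t: 1.8
ee_pos: [543.3, 70.7, 128.1]
orientation: [2.292, 2.149, 0.001]
ft_force: [-0.1, -0.2, 0.7]
width: 0.7
grasp_force: 0.0
```

{"method": "jog_arm", "body": {
  "commands": [
    [-1,[0,0,0.02],[0,0,0]],
    [-1,[0,0,0.02],[0,0,0]],
    [-1,[0,0,0.02],[0,0,0]],
    [-1,[0,0,0.01],[0,0,0]],
    [-1,[0,0,0],[0,0,0]],
    [-1,[0,0,0],[0,0,0]]
  ]
}}

```text
t: 2.4
ee_pos: [543.4, 70.8, 121.1]
orientation: [2.291, 2.148, 0.001]
ft_force: [1.4, 0.6, 4.7]
width: 0.1
grasp_force: 1.8
```

{"method": "jog_arm", "body": {
  "commands": [
    [-1,[0,0,0.01],[0,0,0]],
    [-1,[0,0,0.01],[0,0,0]],
    [-1,[0,0,0],[0,0,0]],
    [-1,[0,0,0],[0,0,0]]
  ]
}}

```text
t: 2.8
ee_pos: [543.4, 70.8, 118.8]
orientation: [2.291, 2.148, 0.001]
ft_force: [2.6, 0.2, 4.1]
width: 0.4
grasp_force: 2.0
```

{"method": "jog_arm", "body": {
  "commands": [
    [-1,[0,0,0.01],[0,0,0]],
    [-1,[0,0,0.01],[0,0,0]],
    [-1,[0,0,0],[0,0,0]],
    [-1,[0,0,0],[0,0,0]]
  ]
}}

```text
t: 3.2
ee_pos: [543.4, 70.8, 117.2]
orientation: [2.291, 2.148, 0.001]
ft_force: [2.2, -0.2, 9.4]
width: 0.3
grasp_force: 4.3
```

The button has bottomed out: TCP at 117.2 mm and 9.4 N, against 4.7 N for fully down. Now I slide toward the end plate while holding it.

{"method": "jog_arm", "body": {
  "commands": [
    [-1,[0,0,0.004],[0,0,0]],
    [-1,[-0.01,0,0],[0,0,0]],
    [-1,[-0.02,0,0],[0,0,0]],
    [-1,[-0.03,0,0],[0,0,0]],
    [-1,[-0.04,0,0],[0,0,0]],
    [-1,[-0.04,0,0],[0,0,0]],
    [-1,[-0.04,0,0],[0,0,0]],
    [-1,[-0.02,0,0],[0,0,0]],
    [-1,[0,0,0],[0,0,0]]
  ]
}}

```text
t: 4.1
ee_pos: [542.1, 50.5, 117.1]
orientation: [2.292, 2.148, 0.001]
ft_force: [0.7, -1.1, 10.6]
width: 0.8
grasp_force: 5.8
```

```bash
cat > c.py <<'E'
from h import *
import sys
o=get_obs(); d=get_image("wrist"); W=world(d,o); z=d["z_map"]; im=d["image"]; cv2.imwrite(f"pics/{sys.argv[1]}.png",im)
print(o["t"],o["ee_pos"].round(1),o["ft_force"].round(1))
m=(z>0)&(abs(W[...,0]-543)<80)&(W[...,1]>-120)&(W[...,1]<200)
for nm,a,b in(("tab",134,141),("top",110,116),("btn",114.5,128),("plate",106,110.5)):
    q=m&(W[...,2]>a)&(W[...,2]<b)
    n,l,s,c=cv2.connectedComponentsWithStats(q.astype(np.uint8))
    for i in range(1,n):
        if s[i,4]>150:
            p=W[l==i]; r=cv2.minAreaRect(p[:,:2].astype(np.float32)); print(nm,s[i],np.median(p,0).round(1),np.round(r[0],1),np.round(r[1],1),round(r[2],2))
E
python3 c.py w2
```

```text
4.1 [542.1  50.5 117.1] [ 0.7 -1.1 10.6]
tab [301 286  22  24 186] [539.1  62.3 138.1] [539.5  60.6] [ 5.5 10.4] 43.52
tab [325 287  21  23 177] [547.2  61.6 138.2] [546.6  60. ] [10.2  5.5] 42.11
top [  217   226   217    98 14907] [553.3  60.8 112.7] [543.5  56.5] [ 49.9 100. ] 86.27
btn [277 235  13  81 681] [524.6  61.3 115.9] [524.5  59.6] [40.1  4.3] 86.76
btn [353 235  11  81 669] [558.9  58.7 115.9] [558.8  57.5] [40.   4.1] 86.42
btn [ 292  239   58   78 2563] [542.1  66.  117.4] [541.8  58.4] [36.2 25.7] 86.11
btn [256 317  36  14 406] [518.6  38.6 121.4] [518.3  38.3] [16.6  3.2] 3.77
btn [355 317  30  14 337] [563.2  35.6 121.1] [563.4  35.6] [ 3.1 14. ] 77.85
plate [202  71  30  35 848] [503.9 144.  109.1] [503.5 144.1] [12.1 14. ] 0.74
plate [ 320   70  130   36 4092] [573.4 139.3 109.3] [574.3 139.4] [14.1 54.6] 86.24
plate [217 218 215  13 998] [532.7  81.9 107.9] [545.   81.4] [ 4.6 98.6] 86.3
```

The block moved 20 mm with the button down (top at 117.4 mm). About 80 mm remain.

{"method": "jog_arm", "body": {
  "commands": [
    [-1,[-0.03,0,0],[0,0,0]],
    [-1,[-0.05,0,0],[0,0,0]],
    [-1,[-0.06,0,0],[0,0,0]],
    [-1,[-0.06,0,0],[0,0,0]],
    [-1,[-0.06,0,0],[0,0,0]],
    [-1,[-0.06,0,0],[0,0,0]],
    [-1,[-0.06,0,0],[0,0,0]],
    [-1,[-0.06,0,0],[0,0,0]],
    [-1,[-0.04,0,0],[0,0,0]],
    [-1,[-0.02,0,0],[0,0,0]]
  ]
}}

```text
t: 5.15
ee_pos: [538.8, 0.7, 117.1]
orientation: [2.292, 2.148, 0.001]
ft_force: [0.4, 0.8, 11.5]
width: 0.4
grasp_force: 5.9
```

{"method": "jog_arm", "body": {
  "commands": [
    [-1,[-0.04,0,0],[0,0,0]],
    [-1,[-0.04,0,0],[0,0,0]],
    [-1,[-0.04,0,0],[0,0,0]],
    [-1,[-0.04,0,0],[0,0,0]],
    [-1,[-0.04,0,0],[0,0,0]],
    [-1,[-0.04,0,0],[0,0,0]],
    [-1,[-0.02,0,0],[0,0,0]],
    [-1,[0,0,0],[0,0,0]]
  ]
}}

```text
t: 5.95
ee_pos: [537.1, -25.3, 117.1]
orientation: [2.291, 2.148, 0.001]
ft_force: [0.9, -0.1, 12.1]
width: 0.3
grasp_force: 5.9
```

```bash
python3 c.py w3
```

```text
5.95 [537.1 -25.3 117.1] [ 0.9 -0.1 12.1]
tab [301 286  22  24 189] [534.2 -13.6 137.7] [534.5 -15.1] [ 5.3 10.3] 43.48
tab [325 286  21  24 183] [542.3 -14.3 138.1] [542.  -15.5] [9.9 5.2] 38.4
top [  216   226   218    98 14891] [548.5 -15.2 112.7] [538.6 -19.6] [50.  99.9] 86.31
btn [277 234  12  82 670] [519.6 -14.6 115.9] [519.5 -16. ] [40.4  4.1] 86.08
btn [353 234  11  82 678] [553.9 -17.4 115.8] [553.9 -18.4] [40.2  4.1] 86.4
btn [ 292  239   58   94 2595] [537.  -10.  117.4] [536.7 -19.2] [39.7 25.7] 86.0
btn [256 317  36  14 414] [513.6 -37.3 121.2] [513.3 -37.4] [16.4  3. ] 4.43
btn [355 317  30  14 333] [558.2 -40.2 121.3] [558.3 -40.5] [ 2.6 13.9] 79.1
plate [ 217  218  215   12 1009] [528.4   5.9 108. ] [540.1   5.8] [ 4.4 98.8] 86.44
plate [222 323  36   8 206] [493.9 -45.4 108. ] [493.7 -45.3] [18.5  3.4] 0.1
plate [384 323  44   8 254] [577.1 -51.  108. ] [577.6 -51.1] [ 3.3 21.9] 86.6
```

About 4 mm to go, so I'll take it slowly until the stop is felt.

{"method": "jog_arm", "body": {
  "commands": [
    [-1,[-0.01,0,0],[0,0,0]],
    [-1,[-0.01,0,0],[0,0,0]],
    [-1,[-0.01,0,0],[0,0,0]],
    [-1,[-0.01,0,0],[0,0,0]],
    [-1,[0,0,0],[0,0,0]]
  ]
}}

```text
t: 6.5
ee_pos: [536.9, -28.1, 117.1]
orientation: [-2.292, -2.148, -0.003]
ft_force: [0.9, 5.8, 12.5]
width: 0.1
grasp_force: 5.9
```

{"method": "jog_arm", "body": {
  "commands": [
    [-1,[-0.01,0,0],[0,0,0]],
    [-1,[-0.01,0,0],[0,0,0]],
    [-1,[0,0,0],[0,0,0]]
  ]
}}

```text
t: 6.8
ee_pos: [536.7, -29.7, 117.0]
orientation: [-2.292, -2.147, -0.003]
ft_force: [0.3, 7.2, 11.3]
width: 0.4
grasp_force: 6.0
```

{"method": "jog_arm", "body": {
  "commands": [
    [-1,[-0.01,0,0],[0,0,0]],
    [-1,[-0.01,0,0],[0,0,0]],
    [-1,[0,0,0],[0,0,0]]
  ]
}}

```text
t: 7.1
ee_pos: [536.7, -30.5, 117.1]
orientation: [-2.292, -2.146, -0.005]
ft_force: [1.5, 14.6, 12.3]
width: 0.6
grasp_force: 10.8
```

```bash
python3 c.py w4
```

```text
7.1 [536.7 -30.5 117.1] [ 1.5 14.6 12.3]
tab [301 287  22  23 183] [533.3 -18.9 137.7] [534.2 -20.4] [ 5.8 10.5] 42.72
tab [325 286  21  24 174] [542.  -19.6 137.9] [541.2 -21.2] [10.2  5.3] 42.75
top [  216   220   219   102 15188] [548.3 -18.  112.7] [538.3 -22.8] [ 51.7 100.3] 86.7
btn [278 229  11  82 687] [519.5 -17.6 115.9] [519.3 -18.8] [40.1  4.1] 86.36
btn [354 229  10  83 680] [553.8 -20.  115.9] [553.7 -21.4] [40.8  4.1] 86.39
btn [ 292  234   59   93 2904] [536.8 -13.7 117.4] [536.5 -21.9] [40.1 25.9] 85.59
btn [255 312  39  17 478] [513.7 -39.9 122. ] [513.7 -40. ] [17.3  3.3] 2.78
btn [353 312  35  19 411] [557.7 -42.8 122. ] [557.7 -42.8] [ 2.9 15. ] 78.76
plate [217 213 216  12 988] [527.4   3.5 107.8] [539.9   3.1] [ 4.3 98.2] 86.36
plate [222 316  36  15 336] [493.5 -48.2 109.5] [493.4 -48.4] [ 7.2 18.9] 89.62
plate [385 316  44  15 435] [577.7 -53.7 109.4] [577.4 -53.9] [ 6.9 22.5] 85.99
```

View pics/w4.png

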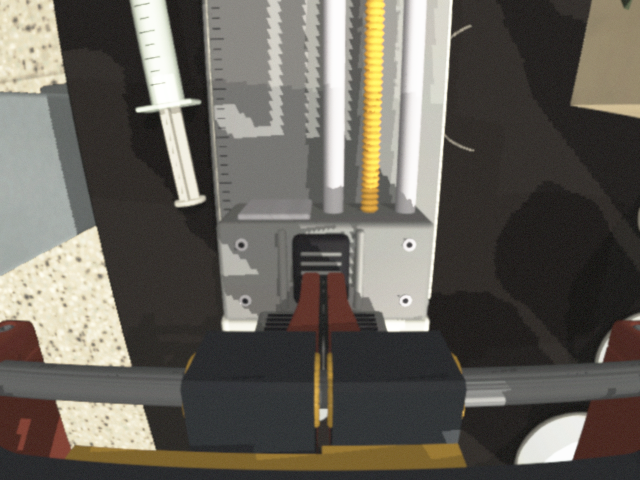

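The picture shows the block flush against the end plate at (325,320), with the TCP stopped and a 14.6 N reaction at the tab. I'll let the button up while keeping the light push, then check and withdraw.

{"method": "jog_arm", "body": {
  "commands": [
    [-1,[0,0,-0.02],[0,0,0]],
    [-1,[0,0,-0.02],[0,0,0]],
    [-1,[0,0,-0.02],[0,0,0]],
    [-1,[0,0,-0.02],[0,0,0]],
    [-1,[0,0,-0.02],[0,0,0]],
    [-1,[0,0,0],[0,0,0]],
    [-1,[0,0,0],[0,0,0]]
  ]
}}

```text
t: 7.85
ee_pos: [534.1, -30.4, 124.6]
orientation: [-2.288, -2.143, 0.001]
ft_force: [1.4, 13.8, -6.2]
width: 0.7
grasp_force: 6.9
```

{"method": "jog_arm", "body": {
  "commands": [
    [-1,[0.03,0,0],[0,0,0]],
    [-1,[0.03,0,0],[0,0,0]],
    [-1,[0,0,-0.1],[0,0,0]],
    [-1,[0,0,-0.2],[0,0,0]],
    [-1,[0,0,-0.2],[0,0,0]],
    [-1,[0.2,0,-0.2],[0,0,0]],
    [-1,[0.2,0,0],[0,0,0]],
    [-1,[0,0,0],[0,0,0]],
    [-1,[0,0,0],[0,0,0]]
  ]
}}

```text
t: 8.75
ee_pos: [538.9, 12.7, 196.6]
orientation: [2.291, 2.15, -0.001]
ft_force: [0.3, -0.8, 0.2]
width: 0.5
grasp_force: 0.0
```

```bash
python3 c.py w5
python3 - <<'E'
from h import *
cv2.imwrite("pics/scene5.png",get_image("scene")["image"])
E
```

```text
8.75 [538.9  12.7 196.6] [ 0.3 -0.8  0.2]
top [ 253  250  145   67 6382] [547.8 -17.1 112.6] [538.2 -22.2] [51.2 99.5] 86.65
btn [294 256   7  53 272] [519.4 -15.4 115.9] [519.4 -18.1] [38.7  4.1] 86.61
btn [345 257   6  48 221] [554.  -15.4 116. ] [553.8 -18.8] [35.5  3.5] 87.14
btn [303 259  40  35 519] [537.6  -3.9 123.4] [536.6  -6.9] [22.7 21.9] 48.47
plate [ 323   17   91   26 2075] [573.6 138.6 109.2] [574.3 139. ] [14.6 54.2] 86.31
plate [239  18  21  25 424] [503.6 143.7 109.1] [503.1 143.7] [14.  12.1] 86.14
plate [254 245 143   8 476] [527.9   3.4 107.9] [540.    3.1] [ 4.1 97.9] 86.25
plate [254 314  26  17 329] [493.1 -50.7 109.6] [493.5 -51.7] [13.1 18.5] 83.98
plate [365 314  32  17 427] [577.6 -56.3 109.4] [576.9 -57. ] [12.6 23.3] 87.86
```

View pics/w5.png

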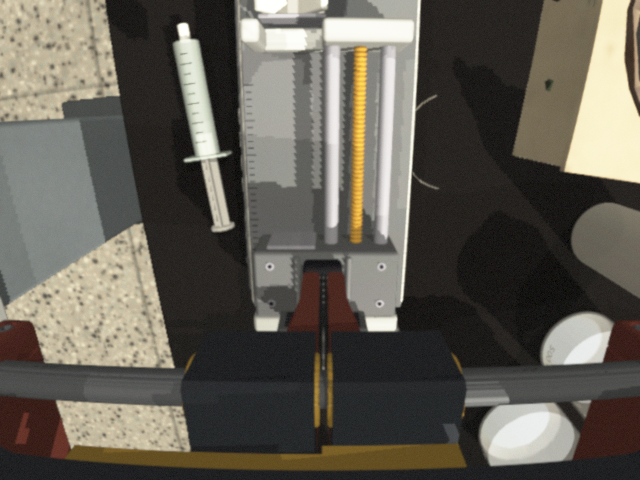

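View pics/scene5.png

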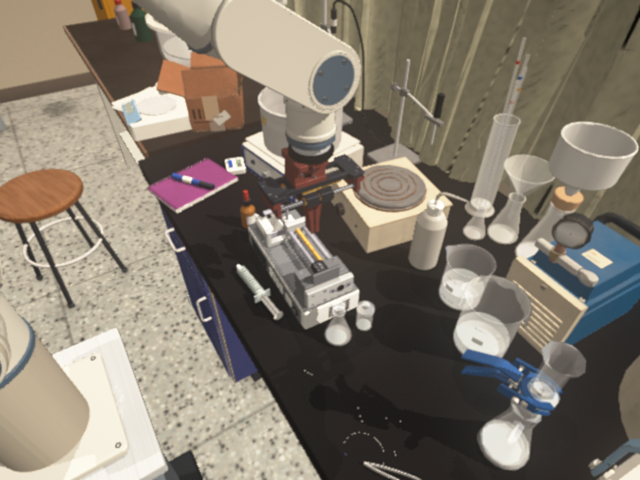

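The block sits at the end plate with the button back up (123.4 mm). The hand is clear, and the syringe, flask and bottles are where they were.

```bash
python3 -c "from workcell import close_job; print(close_job())"
```

```text
the job is handed in; nothing more can be done
None
```

The pusher block was slid against the end plate with its button held down, the button then came back up to lock it, the hand is clear, nothing else was moved, and the job is handed in at about 9 s.

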